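# Pack the marking-out caddy at the joiner's bench

### The arm

A 6-joint arm with a two-finger parallel gripper is mounted at the origin on the work surface. World frame = base frame: x ahead of the robot, y to its left, z up, the work surface at z = 0. Lengths are in m, angles in rad, forces in N, time in s.
With the tool pointing down it reaches from about 0.275 to 0.725 m from the base axis. Payload 15.9 kg.
Tool frame: the origin (TCP) lies between the finger pads; the fingertips stand 25 mm ahead of it and the grasp point (between the pads) lies 6 mm ahead of it; z points along the fingers, x is the direction in which the jaws open and shut, and the axes are right-handed (so a half turn about z gives the same grasp; the last joint's range is limited). The gripper opens to 85 mm and grips with 20 to 120 N. Pads are 22 mm wide; open, the fingers measure 114 mm over their backs; the gripper's body (76 mm by 85 mm) begins 54 mm behind the grasp point. The pads swing forward as they close: fully open they stand 13 mm farther back than shut.
Start: joints at [1.108, 0.213, -0.034, 1.323, 0, 1.571], TCP at [0.223, 0.447, 0.256] pointing down, gripper open.
Joint ranges: [-2.98, 2.98], [-0.74, 1.72], [-1.14, 1.35], [-2.1, 2.04], [-1.57, 1.44], [-3.14, 3.14]. Speed limits (rad/s): [1.89, 1.89, 2.39, 2.57, 3.14, 3.14].

### API

Orientations are given as a unit quaternion [x, y, z, w].
In Python, from plant import bot, optics gives the robot as it stands.
- The arm moves only by the shell command python3 -m handwheel 'ROWS' [FORCE]. ROWS is JSON, a list of rows, each an object of numbers: "x", "y", "z": the shift along the world's x, y, z in mm; "ax", "ay", "az": the turn, a rotation vector about the world's x, y, z in rad; "jaw": the closure, from 0 (fully open) to 1 (shut). In form: [{"x": .., "y": .., "z": .., "ax": .., "ay": .., "az": .., "jaw": ..}, ...]. A call has exactly 10 rows; each row is the pose to reach, as a shift and turn from the pose commanded when the call began; what a row does not reach only later rows make up. A row lasts 1/10 s, in which the tool goes at most 50 mm and 8.59 degrees, less where a joint would pass 70% of its speed; a pose out of reach is approached as far as the arm can. A call with a gripper value outside its range is refused whole. The fingers move at their own pace and stop on an object; FORCE is the grip in N (left out, the last holds). Time passes only in rows, so rows that repeat a pose let the fingers close, or fill a call up. It gives the time, the measured TCP pose, the force and the opening at its end, in the units of the state.
- bot.get_obs(): the state, without advancing time (a new reading comes with each control period).
- optics.capture(name): name is "side" or "top"; returns the picture (480x640x3 uint8, red, green, blue); there is no depth.
- optics.camera_model(name): a dict with "fov_y" (degrees; the focal length in pixels is half the picture's height over the tangent of half this angle, whatever the lens; pixels are square), "cx", "cy" (the principal point, pixels), "k1" (the pictures are not rectified: a ray, as slopes to the right and down, at radius r is drawn at 1 + k1 r^2 times it, then the intrinsics apply), "R" (3x3) and "t" (3): a world point X has camera coordinates R X + t. Camera axes: x right, y down, z forward; pixel columns grow to the right and rows downward; lengths in m; the calibration is good to about 2 mm. A picture is of the moment at which its call begins. camera_model takes no time and is no camera call.
- bot.sign_off(): hands the job in, once; it reports no verdict.
The state is a dict: "t": time; "joints": joint angles; "dq": joint speeds; "joint_torque": joint torques, N m; "eef_pos": TCP position; "tcp_rot": TCP orientation; "wrist_force": force on the tool from outside, world axes, zero at the start; "wrist_torque": the same for the moment, N m; "width": opening from 0.0 (shut) to 1.0 (fully open).
Only numpy, scipy, OpenCV 4.12 (cv2) and the standard library are available. Lean on these libraries where they do the work, as an engineer would, in place of code of your own. Each camera call takes 0.05 s, during which the arm holds its last target.

### The job

Put the try square (right-angled blade), the marking gauge and the block plane away in the caddy, each lying flat, fully down in the recess cut to its own shape, and let go of them. Leave the look-alikes (mitre square, mallet, sanding block) and the glue jar undisturbed where they stand.

Things in the scene. Friction and masses are not known exactly. Their poses are not given: they have to be found in the camera images.
- try_square: Lies flat. Dark stock 80 (x) x 20 (y) x 28 mm high, centred at (0, -25) mm; steel blade 20 mm wide, 3 mm thick at a right angle to it at its +x end (x 20 to 40, y -15 to 35, 14 mm up). Origin: underside, centre of the 80 x 70 mm outline. 130 g; grip the stock across its 20 mm, clear of the blade, e.g. at (-8, -25) mm.
- marking_gauge: Pale beech. Head block 26 (x) x 50 (y) x 40 mm high; 14 mm square beam through its middle along x (x -55 to 65 mm, 13 to 27 mm up), standing out on both sides; brass thumbscrew on top, 14 mm wide, 8 mm high. Origin: centre of the head's underside. 100 g; grip the head across its 50 mm.
- block_plane: Pale beech body 110 (x) x 40 (y) x 32 mm high, slanting steel iron (30 mm wide, up to 52 mm above the underside) behind its middle, small round knob (up to 50 mm) near the +x end. Origin: centre of the underside. 220 g; grip the body across its 40 mm, at the middle.
- square_bay: Fixed insert 140 (x) x 108 (y) mm, one of three in a row 110 mm apart (order varies) in a caddy. Origin: centre of its underside, 6 mm over the bench. Dark recess floor 4 mm over the origin, recess 8 mm deep, insert top and caddy rim 18 mm over the bench. L recess: x -49 to 49, y -44 to -6 (stock) and x 11 to 49, y -6 to 44 mm (blade). The square's origin and axes match these; fits one way.
- gauge_bay: Fixed insert 140 (x) x 108 (y) mm, one of three in a row 110 mm apart (order varies) in a caddy. Origin: centre of its underside, 6 mm over the bench. Dark recess floor 4 mm over the origin, recess 8 mm deep, insert top and caddy rim 18 mm over the bench. Cross recess: 44 (x) x 68 (y) mm for the head, channel 32 mm wide along x for the beam. Gauge centred, beam along x, either way round.
- plane_bay: Fixed insert 140 (x) x 108 (y) mm, one of three in a row 110 mm apart (order varies) in a caddy. Origin: centre of its underside, 6 mm over the bench. Dark recess floor 4 mm over the origin, recess 8 mm deep, insert top and caddy rim 18 mm over the bench. Rectangular recess 130 (x) x 60 (y) mm. Plane centred, length along x, either way round.
- mitre_square: look-alike, stays: same stock as the try square (80 x 20 x 28 mm, centred at (0, -25 mm)), but its 20 mm wide blade stands out at 45 degrees from near the +x end (over y up to 50 mm). Origin: underside, 25 mm to the blade's side of the stock's centre.
- mallet: look-alike, stays: pale beech mallet, head 36 mm (x) by 78 mm (y) by 40 mm high at the +x END (x 22 to 58 mm) of a round 18 mm handle that reaches to x = -73 mm on one side only. Origin: on the underside plane, below the handle, 40 mm from the head's centre.
- sanding_block: look-alike, stays: plain block 110 mm (x) by 40 mm (y) by 34 mm high, beech on a cork sole, without iron or knob. Origin: centre of the underside.
- glue_jar: closed glue jar with a white lid, 56 mm wide and 70 mm high, stays. Origin: centre of the underside.
Mind the look-alikes: they are no part of the job. Leave any green look-alike of the marking_gauge alone.

How it is judged:
At the end, for the whole second after the job is handed in: Square, gauge and plane each down on the floor of their own recess (origin 1-7 mm over the insert's, within 15 mm along its x and y), flat within 0.1 rad, x axes within 0.4 rad, released, at rest; mitre square, mallet, sanding block and jar within 20 mm of their starts (x of try_square in the frame of square_bay between -0.015 and 0.015 m and y of try_square in the frame of square_bay between -0.015 and 0.015 m and z of try_square in the frame of square_bay between 0.001 and 0.007 m and angle between each of try_square, marking_gauge, block_plane's own z axis and vertical below 0.1 rad and angle between the x axis of try_square and the x axis of square_bay, either way round below 0.4 rad and linear speed of each of try_square, marking_gauge, block_plane below 0.02 m/s and angular speed of each of try_square, marking_gauge, block_plane below 0.2 rad/s and x of marking_gauge in the frame of gauge_bay between -0.015 and 0.015 m and y of marking_gauge in the frame of gauge_bay between -0.015 and 0.015 m and z of marking_gauge in the frame of gauge_bay between 0.001 and 0.007 m and angle between the x axis of marking_gauge and the x axis of gauge_bay, either way round below 0.4 rad and x of block_plane in the frame of plane_bay between -0.015 and 0.015 m and y of block_plane in the frame of plane_bay between -0.015 and 0.015 m and z of block_plane in the frame of plane_bay between 0.001 and 0.007 m and angle between the x axis of block_plane and the x axis of plane_bay, either way round below 0.4 rad and distance of each of mitre_square, mallet, sanding_block, glue_jar from where it was at the start of the episode below 0.02 m); the robot touches nothing.
It fails at once if the mitre square is disturbed (moved more than 20 mm) (distance of mitre_square from where it was at the start of the episode above 0.02 m).
It fails at once if the mallet is disturbed (moved more than 20 mm) (distance of mallet from where it was at the start of the episode above 0.02 m).
It fails at once if the sanding block is disturbed (moved more than 20 mm) (distance of sanding_block from where it was at the start of the episode above 0.02 m).
It fails at once if the glue jar is disturbed (moved more than 20 mm) (distance of glue_jar from where it was at the start of the episode above 0.02 m).
It also fails if it takes over 83 s, if anything falls off the work surface, if the arm or the gripper's body presses on something with over 40 N, if the wrist force passes 120 N, or if a joint passes its speed limit or range.

## Working session

There is one attempt and no reset: what is moved stays moved. The work goes in short steps, Python scripts to look and compute and a shell command to move; the robot and the scene stay as the last step left them, time stands still between calls to the robot, and variables do not carry over. Pictures are saved under pics/ and viewed, and the job is handed in when it is done.

```bash
ls; mkdir -p pics; python3 - <<'E'
from plant import bot, optics
import cv2
o=bot.get_obs()
for k,v in o.items(): print(k,v)
for n in("top","side"):
    im=optics.capture(n); cv2.imwrite(f"pics/{n}0.png",im[:,:,::-1]); print(n,optics.camera_model(n))
E
```

```text
pics
t 0.0
joints [ 1.10804644e+00  2.13363604e-01 -3.50617120e-02  1.32352116e+00
  2.86578325e-05  1.57084296e+00]
dq [-1.28104628e-04  8.12449480e-05 -1.78861481e-03  1.47824008e-03
 -2.00659387e-04 -8.62351487e-04]
joint_torque [ 4.64699871e-03 -6.86165929e+01  4.87119555e+01  1.74830470e-02
  3.46969891e-04  2.43556582e-05]
eef_pos [0.22305324 0.44712814 0.2558114 ]
tcp_rot [ 8.50426874e-01  5.26092959e-01 -4.96581583e-04  2.90378859e-04]
wrist_force [0.00065349 0.30869952 0.20593552]
wrist_torque [-0.02071395  0.03024465  0.0175354 ]
width 0.9952628383269886
top {'fov_y': 46.948723428893594, 'cx': 323.41472000063084, 'cy': 242.63356812506197, 'k1': -0.15541165903141133, 'R': array([[-0.0237144 , -0.99931426, -0.02843668],
       [-0.9892417 ,  0.02756368, -0.1436701 ],
       [ 0.1443554 ,  0.0247237 , -0.98921699]]), 't': array([0.11533502, 0.62946949, 1.25519115])}
side {'fov_y': 53.55058811692511, 'cx': 323.3537291841145, 'cy': 236.92159623702514, 'k1': -0.04763154970302181, 'R': array([[ 0.97974989, -0.19943876, -0.01772938],
       [-0.13022394, -0.56745312, -0.81304285],
       [ 0.15209167,  0.79888744, -0.58193384]]), 't': array([-0.58130046,  0.1673626 ,  1.09587053])}
```

View pics/top0.png

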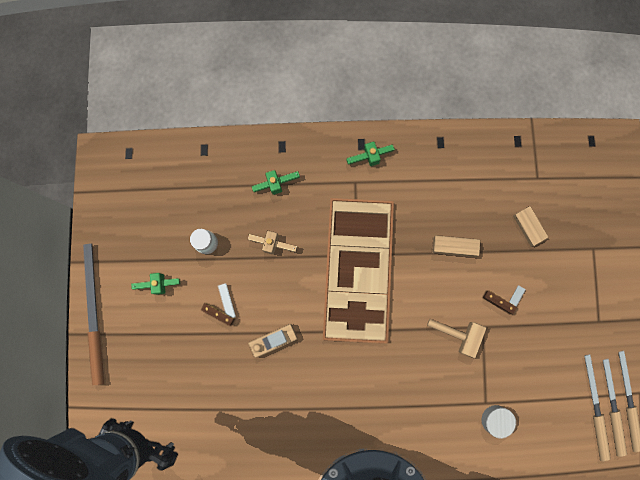

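View pics/side0.png

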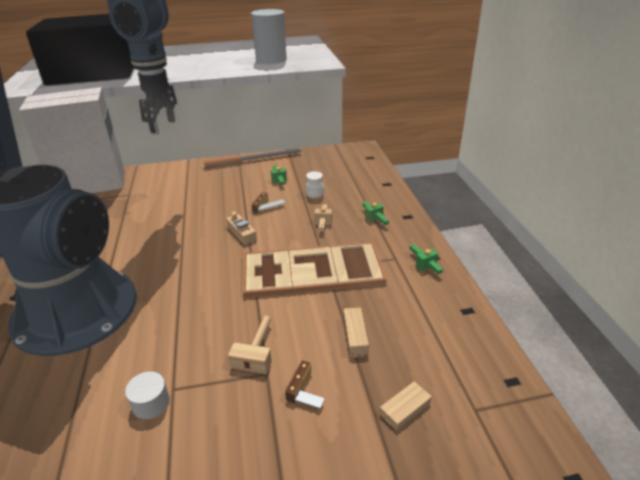

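The top view shows two squares, at (220,304) and (505,298). The pale beech gauge is at (272,242), with green look-alikes at (276,181), (372,153) and (155,284). The plane is at (274,341), and the plain blocks are at (457,246) and (531,226). The caddy is in the middle, at (360,270). I'll enlarge the candidates next.

```bash
python3 - <<'E'
import cv2,numpy as np
im=cv2.imread("pics/top0.png")
a=cv2.resize(im[195:365,185:400],None,fx=3.5,fy=3.5,interpolation=cv2.INTER_CUBIC)
cv2.imwrite("pics/cropA.png",a)
b=cv2.resize(im[200:360,410:560],None,fx=3.5,fy=3.5,interpolation=cv2.INTER_CUBIC)
cv2.imwrite("pics/cropB.png",b)
E
```

```text
(no output)
```

View pics/cropA.png

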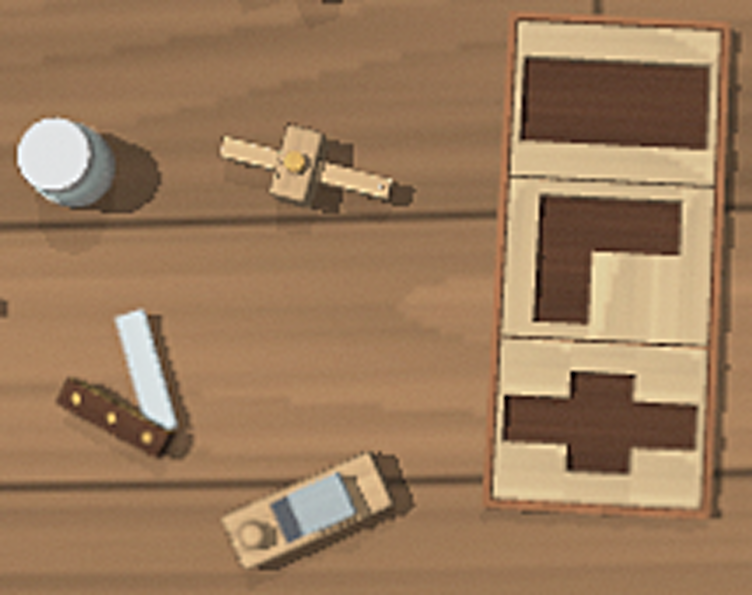

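View pics/cropB.png

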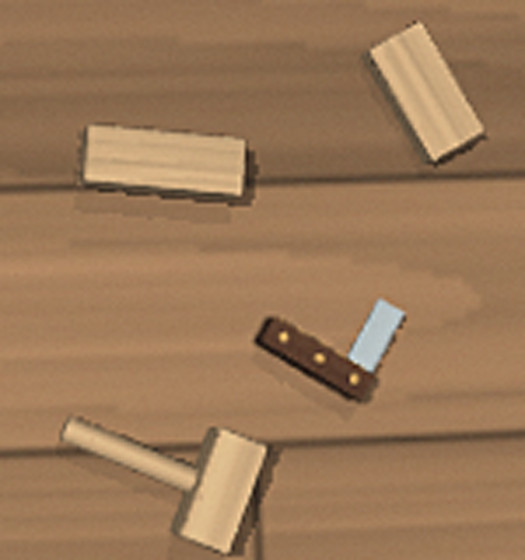

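The square at (505,298) has its blade at a right angle to the stock, so it is the try square. The one at (220,304) has a 45° blade, so it is the mitre square. The plane at (274,341) has an iron and a knob; the two at (457,246) and (531,226) are plain blocks. The gauge at (272,242) has its beam standing out on both sides of the head, while the mallet is at (463,336). Next I'll measure these.

```bash
cat > h.py <<'E'
import cv2,numpy as np
from plant import bot, optics
def KD(n):
    m=optics.camera_model(n); f=240/np.tan(np.radians(m['fov_y']/2))
    return m,np.array([[f,0,m['cx']],[0,f,m['cy']],[0,0,1.]]),np.array([m['k1'],0,0,0.])
def cast(n,px,z):
    m,K,D=KD(n)
    s=cv2.undistortPoints(np.array(px,float).reshape(-1,1,2),K,D)[:,0]
    d=np.c_[s,np.ones(len(s))]@m['R']; c=-m['R'].T@m['t']
    return c+d*((z-c[2])/d[:,2])[:,None]
def proj(n,X):
    m,K,D=KD(n); return cv2.projectPoints(np.array(X,float).reshape(-1,1,3),cv2.Rodrigues(m['R'])[0],m['t'],K,D)[0][:,0]
def comps(mask,x0,y0,x1,y1,amin=15):
    mm=np.zeros(mask.shape,np.uint8); mm[y0:y1,x0:x1]=mask[y0:y1,x0:x1]
    n,l,st,c=cv2.connectedComponentsWithStats(mm.astype(np.uint8))
    return [(st[i,4],c[i],(l==i).astype(np.uint8)) for i in range(1,n) if st[i,4]>=amin]
E
python3 - <<'E'
from h import *
im=cv2.imread("pics/top0.png"); hsv=cv2.cvtColor(im,cv2.COLOR_BGR2HSV)
for p in [(505,298),(490,295),(518,297),(268,236),(272,243),(262,345),(290,335),(255,355),(345,225),(360,210),(331,260),(245,238),(300,260)]:
    print(p,hsv[p[1],p[0]])
E
```

```text
(505, 298) [ 14 116 172]
(490, 295) [ 18 137 199]
(518, 297) [ 93  14 196]
(268, 236) [ 17  96 210]
(272, 243) [ 17  89 115]
(262, 345) [ 16  96 165]
(290, 335) [ 17  95 215]
(255, 355) [ 18  94 225]
(345, 225) [ 11 131  97]
(360, 210) [ 18  83 216]
(331, 260) [ 18  83 205]
(245, 238) [ 14 112 143]
(300, 260) [ 14 114 156]
```

```bash
python3 - <<'E'
from h import *
im=cv2.imread("pics/top0.png"); hsv=cv2.cvtColor(im,cv2.COLOR_BGR2HSV)
H,S,V=[hsv[...,i].astype(int) for i in range(3)]
def rect(mask,z,lab,n="top"):
    c,_=cv2.findContours(mask,cv2.RETR_EXTERNAL,cv2.CHAIN_APPROX_NONE)
    c=max(c,key=cv2.contourArea); W=cast(n,c[:,0].astype(float),z)*1000
    r=cv2.minAreaRect(W[:,:2].astype(np.float32)); print(lab,cv2.contourArea(c),"ctr",np.round(r[0],1),"size",np.round(r[1],1),"ang",round(r[2],1),"box",np.round(cv2.boxPoints(r)).tolist())
pale=((S<105)&(V>165)&(H>10)&(H<30)).astype(np.uint8)
dark=((V<112)&(S>90)).astype(np.uint8)
blue=((H>80)&(H<125)&(V>120)&(S>5)&(S<80)).astype(np.uint8)
brass=((S>130)&(V>150)).astype(np.uint8)
for nm,m,box,z in [("blade",blue,(480,280,530,318),.017),("stock",dark,(475,280,530,320),.028),("gauge",pale,(240,220,305,262),.03),("plane",pale,(243,318,305,362),.032),("caddy",pale,(320,195,400,345),.018),("recess",dark,(322,200,398,345),.014),("iron",blue,(243,318,305,362),.04)]:
    for a,c,l in comps(m,*box,amin=25): print(nm,a,c.round(1)); rect(l,z,nm)
for a,c,l in comps(brass,475,280,530,320,2)+comps(brass,255,230,285,255,2): print("brass",a,c.round(1),(cast("top",[c],.028)*1e3).round(1),(cast("top",[c],.048)*1e3).round(1))
E
```

```text
blade 149 [516.8 295.4]
blade 126.0 ctr [ 495.6 -362.7] size [19.6 45.4] ang 57.3 box [[471.0, -359.0], [509.0, -383.0], [520.0, -367.0], [482.0, -342.0]]
stock 325 [499.9 302.7]
stock 312.5 ctr [ 478.9 -315.9] size [88.5 30.8] ang 64.2 box [[446.0, -349.0], [473.0, -362.0], [512.0, -283.0], [484.0, -269.0]]
gauge 243 [263.8 240. ]
gauge 192.5 ctr [648.1 249.6] size [64.2 48.1] ang 73.4 box [[616.0, 226.0], [662.0, 212.0], [680.0, 274.0], [634.0, 287.0]]
gauge 106 [286.3 246.1]
gauge 84.0 ctr [628.9 188.4] size [46.1 12.9] ang 74.4 box [[616.0, 168.0], [629.0, 164.0], [641.0, 209.0], [629.0, 212.0]]
plane 367 [269.5 340.6]
plane 332.0 ctr [406.2 225.9] size [ 38.5 108.8] ang 22.8 box [[367.0, 269.0], [409.0, 168.0], [445.0, 183.0], [403.0, 283.0]]
caddy 1206 [360.6 224. ]
caddy 2428.0 ctr [680.2   9. ] size [139.9 107.8] ang 85.4 box [[621.0, -56.0], [728.0, -65.0], [739.0, 74.0], [632.0, 83.0]]
caddy 1632 [360.9 272. ]
caddy 2516.0 ctr [570.   17.8] size [140.2 107.6] ang 85.5 box [[511.0, -48.0], [618.0, -56.0], [629.0, 84.0], [522.0, 92.0]]
caddy 1656 [356.1 315.7]
caddy 2599.0 ct
[... 519 characters left out ...]
, [610.0, -32.0], [617.0, 64.0], [530.0, 70.0]]
recess 975 [355.7 315.3]
recess 895.5 ctr [461.3  26.6] size [128.4  66.3] ang 88.5 box [[426.0, -37.0], [493.0, -38.0], [496.0, 90.0], [430.0, 92.0]]
iron 198 [276.2 338.7]
iron 172.5 ctr [410.2 214.6] size [27.7 38.4] ang 23.2 box [[390.0, 227.0], [405.0, 192.0], [430.0, 202.0], [415.0, 238.0]]
brass 6 [490.5 296. ] [[ 495.9 -294.4   28. ]] [[ 495.1 -288.9   48. ]]
brass 2 [510.5 296.5] [[ 493.  -343.1   28. ]] [[ 492.2 -336.8   48. ]]
brass 6 [500.8 301.8] [[ 481.2 -318.7   28. ]] [[ 480.6 -312.8   48. ]]
brass 5 [510.6 307.8] [[ 466.1 -341.7   28. ]] [[ 465.8 -335.5   48. ]]
brass 21 [268.8 240.9] [[643.  230.7  28. ]] [[640.  228.2  48. ]]
```

```bash
python3 - <<'E'
import cv2
im=cv2.imread("pics/top0.png")
def crop(x0,y0,x1,y1,f): return cv2.resize(im[y0:y1,x0:x1],None,fx=f,fy=f,interpolation=cv2.INTER_CUBIC)
a=crop(475,278,535,322,6);b=crop(245,225,305,260,6);c=crop(245,318,305,362,6)
import numpy as np
d=np.zeros((540,730,3),np.uint8); d[:264,:360]=a; d[:210,365:725]=b; d[270:534,:360]=c
cv2.imwrite("pics/cropC.png",d)
E
```

```text
(no output)
```

View pics/cropC.png

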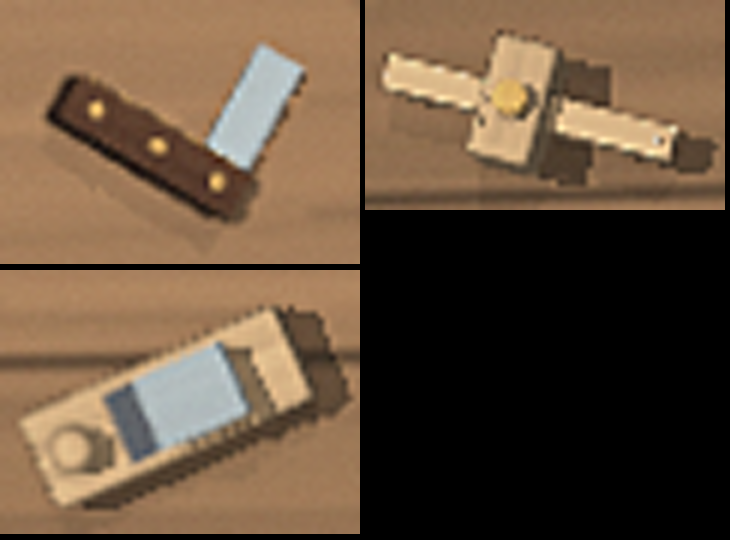

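```bash
python3 - <<'E'
from h import *
print("mallet head corner",(cast("top",[(487,327),(474,322),(462,353)],.04)*1e3).round(), "mitre stock end",(cast("top",[(236,322),(233,325),(222,325)],.028)*1e3).round(),"jar",(cast("top",[(203,240)],.07)*1e3).round())
# two-view check: project measured points to side
P=np.array([[640,228.2,48],[481,-318.3,28],[406.2,225.9,32],[680.2,9,18],[460,26.3,18]])/1e3
q=proj("side",P); print(q.round(1))
im=cv2.imread("pics/side0.png")
for u,v in q: cv2.circle(im,(int(round(u)),int(round(v))),2,(0,0,255),-1)
cv2.imwrite("pics/side_chk.png",cv2.resize(im[160:420,200:420],None,fx=2.3,fy=2.3,interpolation=cv2.INTER_CUBIC))
E
```

```text
mallet head corner [[ 423. -279.   40.]
 [ 436. -248.   40.]
 [ 365. -217.   40.]] mitre stock end [[451. 311.  28.]
 [444. 318.  28.]
 [444. 345.  28.]] jar [[643. 381.  70.]]
[[323.1 207.1]
 [298.5 375.3]
 [240.9 222.6]
 [356.4 260.4]
 [268.3 268.4]]
```

View pics/side_chk.png

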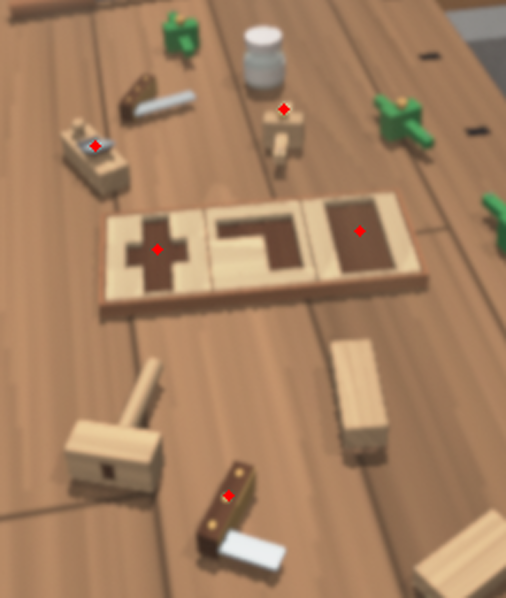

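The points measured from the top view land on the matching features in the side view: thumbscrew, middle rivet, iron, and the plane and gauge recess centres. I'll start with the plane.

```bash
python3 -m handwheel '[{"x":20,"y":-24,"z":-5,"az":-0.08,"jaw":0.2},{"x":45,"y":-55,"z":-15,"az":-0.2,"jaw":0.25},{"x":75,"y":-91,"z":-30,"az":-0.33,"jaw":0.25},{"x":105,"y":-127,"z":-50,"az":-0.46,"jaw":0.25},{"x":135,"y":-163,"z":-70,"az":-0.58,"jaw":0.25},{"x":160,"y":-195,"z":-90,"az":-0.68,"jaw":0.25},{"x":183,"y":-221,"z":-110,"az":-0.714,"jaw":0.25},{"x":183,"y":-221,"z":-125,"az":-0.714,"jaw":0.25},{"x":183,"y":-221,"z":-135,"az":-0.714,"jaw":0.25},{"x":183,"y":-221,"z":-140,"az":-0.714,"jaw":0.25}]' 60; python3 - <<'E'
from h import *
o=bot.get_obs();print(o['joints'],o['eef_pos'],o['width'],o['wrist_force'])
from scipy.spatial.transform import Rotation as R
print(R.from_quat(o['tcp_rot']).as_matrix().round(3))
for n in("top","side"): cv2.imwrite(f"pics/{n}1.png",optics.capture(n)[:,:,::-1])
a=cv2.imread("pics/top1.png")[280:400,200:340];b=cv2.imread("pics/side1.png")[130:270,180:320]
cv2.imwrite("pics/c1.png",np.hstack([cv2.resize(a,(400,343)),cv2.resize(b,(343,343))]))
E
```

```text
[ 1.10801899e+00  2.13307429e-01 -3.49979614e-02  1.32348995e+00
  8.17062358e-06  1.57075879e+00] [0.2230897  0.44715715 0.25586475] 1.002220417933282 [0.04931704 0.08722315 0.49813725]
[[ 0.446  0.895 -0.   ]
 [ 0.895 -0.446 -0.001]
 [-0.001 -0.    -1.   ]]$[0]: bad value
```

View pics/c1.png

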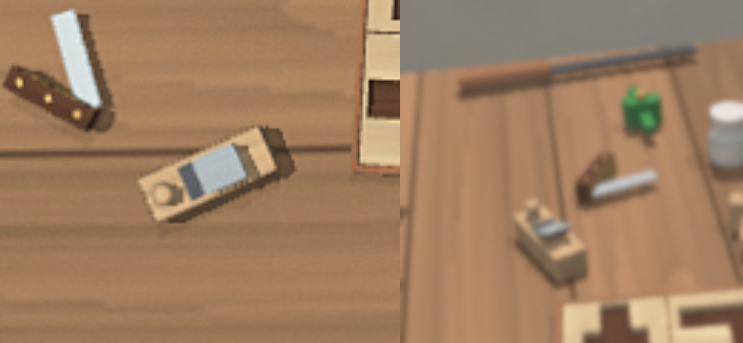

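The call was refused, probably because each row needs every key. I'll send it again in full.

```bash
python3 -m handwheel '[{"x":20,"y":-24,"z":-5,"ax":0,"ay":0,"az":-0.08,"jaw":0.2},{"x":45,"y":-55,"z":-15,"ax":0,"ay":0,"az":-0.2,"jaw":0.25},{"x":75,"y":-91,"z":-30,"ax":0,"ay":0,"az":-0.33,"jaw":0.25},{"x":105,"y":-127,"z":-50,"ax":0,"ay":0,"az":-0.46,"jaw":0.25},{"x":135,"y":-163,"z":-70,"ax":0,"ay":0,"az":-0.58,"jaw":0.25},{"x":160,"y":-195,"z":-90,"ax":0,"ay":0,"az":-0.68,"jaw":0.25},{"x":183,"y":-221,"z":-110,"ax":0,"ay":0,"az":-0.714,"jaw":0.25},{"x":183,"y":-221,"z":-125,"ax":0,"ay":0,"az":-0.714,"jaw":0.25},{"x":183,"y":-221,"z":-135,"ax":0,"ay":0,"az":-0.714,"jaw":0.25},{"x":183,"y":-221,"z":-140,"ax":0,"ay":0,"az":-0.714,"jaw":0.25}]' 60; cat >> h.py <<'E'
def st():
    o=bot.get_obs(); from scipy.spatial.transform import Rotation as R
    M=R.from_quat(o['tcp_rot']).as_matrix()
    print("t",round(o['t'],2),"pos",(o['eef_pos']*1e3).round(1),"yaw",np.degrees(np.arctan2(M[1,0],M[0,0])).round(1),"w",round(o['width'],3),"F",np.round(o['wrist_force'],1),"j",np.round(o['joints'],2))
def shot(i,bt=None,bs=None):
    L=[]
    for n,b in (("top",bt),("side",bs)):
        if b is None: continue
        im=optics.capture(n)[:,:,::-1]; cv2.imwrite(f"pics/{n}{i}.png",im)
        c=im[b[1]:b[3],b[0]:b[2]]; L.append(cv2.resize(c,(int(350*c.shape[1]/c.shape[0]),350),interpolation=cv2.INTER_CUBIC))
    cv2.imwrite(f"pics/c{i}.png",np.hstack(L)[:, :800])
E
python3 -c "
from h import *
st(); shot(2,(200,280,340,400),(180,130,320,270))"
```

```text
t: 1.2
eef_pos: [0.4057, 0.2264, 0.1155]
tcp_rot: [0.981, 0.196, -0.001, 0.0]
wrist_force: [0.1, 1.0, -0.3]
width: 0.751
t 1.2 pos [405.7 226.4 115.5] yaw 22.6 w 0.751 F [ 0.1  1.  -0.3] j [ 0.51  0.22 -0.39  0.96  0.    1.69]
```

View pics/c2.png

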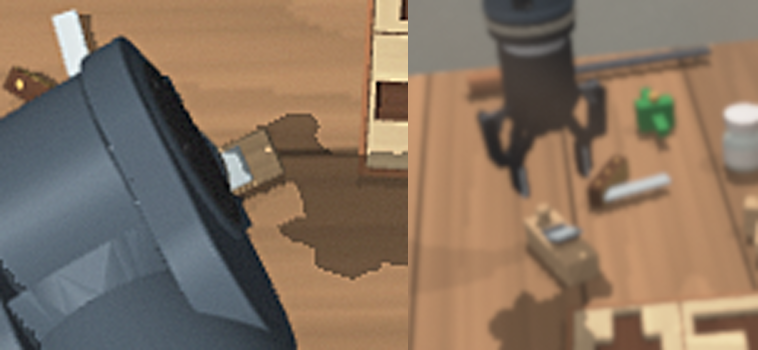

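The jaws are open over the plane (side view of the crop) and the pose matches the command. I'll descend and grip.

```bash
python3 -m handwheel '[{"x":0,"y":0,"z":-25,"ax":0,"ay":0,"az":0,"jaw":0.25},{"x":0,"y":0,"z":-50,"ax":0,"ay":0,"az":0,"jaw":0.25},{"x":0,"y":0,"z":-68,"ax":0,"ay":0,"az":0,"jaw":0.25},{"x":0,"y":0,"z":-76,"ax":0,"ay":0,"az":0,"jaw":0.25},{"x":0,"y":0,"z":-81,"ax":0,"ay":0,"az":0,"jaw":0.25},{"x":0,"y":0,"z":-81,"ax":0,"ay":0,"az":0,"jaw":0.25},{"x":0,"y":0,"z":-81,"ax":0,"ay":0,"az":0,"jaw":0.9},{"x":0,"y":0,"z":-81,"ax":0,"ay":0,"az":0,"jaw":0.9},{"x":0,"y":0,"z":-81,"ax":0,"ay":0,"az":0,"jaw":0.9},{"x":0,"y":0,"z":-81,"ax":0,"ay":0,"az":0,"jaw":0.9}]' 60
```

```text
t: 2.3
eef_pos: [0.4066, 0.2267, 0.0363]
tcp_rot: [0.981, 0.196, 0.001, -0.0]
wrist_force: [-2.5, -1.1, 11.5]
width: 0.451
```

```bash
python3 -m handwheel '[{"x":0,"y":0,"z":10,"ax":0,"ay":0,"az":0,"jaw":0.9},{"x":0,"y":0,"z":30,"ax":0,"ay":0,"az":0,"jaw":0.9},{"x":0,"y":0,"z":55,"ax":0,"ay":0,"az":0,"jaw":0.9},{"x":15,"y":-12,"z":70,"ax":0,"ay":0,"az":-0.03,"jaw":0.9},{"x":40,"y":-32,"z":70,"ax":0,"ay":0,"az":-0.08,"jaw":0.9},{"x":75,"y":-59,"z":70,"ax":0,"ay":0,"az":-0.15,"jaw":0.9},{"x":110,"y":-87,"z":70,"ax":0,"ay":0,"az":-0.22,"jaw":0.9},{"x":140,"y":-111,"z":70,"ax":0,"ay":0,"az":-0.28,"jaw":0.9},{"x":160,"y":-127,"z":70,"ax":0,"ay":0,"az":-0.33,"jaw":0.9},{"x":170,"y":-135,"z":70,"ax":0,"ay":0,"az":-0.35,"jaw":0.9}]'; python3 -c "
from h import *
st(); shot(3,(230,180,400,350),(150,110,400,330))"
```

```text
t: 3.3
eef_pos: [0.5778, 0.0898, 0.1059]
tcp_rot: [1.0, 0.02, 0.0, 0.0]
wrist_force: [-1.0, 0.2, -3.3]
width: 0.451
t 3.3 pos [577.8  89.8 105.9] yaw 2.3 w 0.451 F [-1.   0.2 -3.3] j [ 0.15  0.45 -0.08  1.03 -0.    1.68]
```

View pics/c3.png

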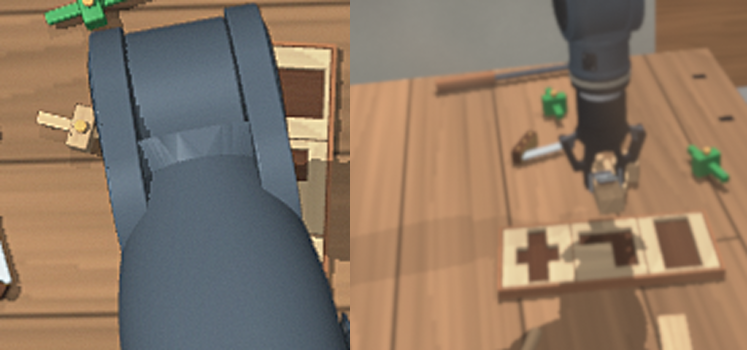

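The plane is held level. I'll carry on to the far bay at (680, 9) and lower it.

```bash
python3 -m handwheel '[{"x":25,"y":-20,"z":0,"ax":0,"ay":0,"az":-0.04,"jaw":0.9},{"x":55,"y":-43,"z":0,"ax":0,"ay":0,"az":-0.08,"jaw":0.9},{"x":85,"y":-67,"z":0,"ax":0,"ay":0,"az":-0.12,"jaw":0.9},{"x":104,"y":-82,"z":-3,"ax":0,"ay":0,"az":-0.123,"jaw":0.9},{"x":104,"y":-82,"z":-15,"ax":0,"ay":0,"az":-0.123,"jaw":0.9},{"x":104,"y":-82,"z":-30,"ax":0,"ay":0,"az":-0.123,"jaw":0.9},{"x":104,"y":-82,"z":-42,"ax":0,"ay":0,"az":-0.123,"jaw":0.9},{"x":104,"y":-82,"z":-50,"ax":0,"ay":0,"az":-0.123,"jaw":0.9},{"x":104,"y":-82,"z":-55,"ax":0,"ay":0,"az":-0.123,"jaw":0.9},{"x":104,"y":-82,"z":-58,"ax":0,"ay":0,"az":-0.123,"jaw":0.9}]'; python3 -c "
from h import *
st(); shot(4,(300,180,420,350),(220,170,420,330))"
```

```text
t: 4.4
eef_pos: [0.68, 0.0098, 0.0472]
tcp_rot: [0.999, -0.039, -0.0, -0.0]
wrist_force: [0.4, -0.6, -1.4]
width: 0.45
t 4.4 pos [680.    9.8  47.2] yaw -4.5 w 0.45 F [ 0.4 -0.6 -1.4] j [0.01 0.69 0.15 1.04 0.   1.66]
```

View pics/c4.png

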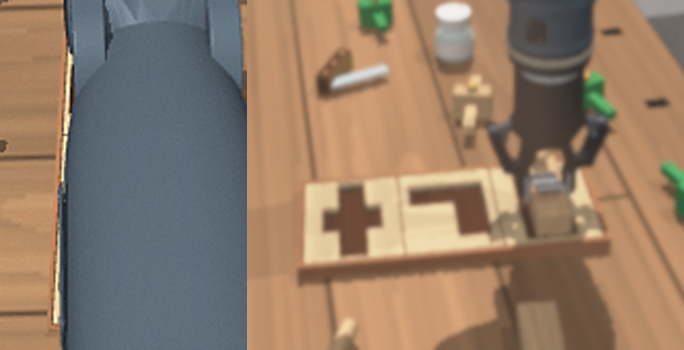

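The plane sits in the recess with even margins. I'll lower it 1 mm, release and lift.

```bash
python3 -m handwheel '[{"x":0,"y":0,"z":-1,"ax":0,"ay":0,"az":0,"jaw":0.9},{"x":0,"y":0,"z":-1,"ax":0,"ay":0,"az":0,"jaw":0.9},{"x":0,"y":0,"z":-1,"ax":0,"ay":0,"az":0,"jaw":0.35},{"x":0,"y":0,"z":-1,"ax":0,"ay":0,"az":0,"jaw":0.25},{"x":0,"y":0,"z":-1,"ax":0,"ay":0,"az":0,"jaw":0.25},{"x":0,"y":0,"z":-1,"ax":0,"ay":0,"az":0,"jaw":0.25},{"x":0,"y":0,"z":10,"ax":0,"ay":0,"az":0,"jaw":0.25},{"x":0,"y":0,"z":30,"ax":0,"ay":0,"az":0,"jaw":0.25},{"x":0,"y":0,"z":60,"ax":0,"ay":0,"az":0,"jaw":0.2},{"x":0,"y":0,"z":80,"ax":0,"ay":0,"az":0,"jaw":0.15}]'
```

```text
t: 5.5
eef_pos: [0.6807, 0.0094, 0.1302]
tcp_rot: [0.999, -0.04, 0.001, -0.0]
wrist_force: [0.7, 1.1, -0.3]
width: 0.849
```

```bash
python3 -m handwheel '[{"x":-4,"y":20,"z":0,"ax":0,"ay":0,"az":-0.02,"jaw":0.15},{"x":-10,"y":55,"z":0,"ax":0,"ay":0,"az":-0.05,"jaw":0.15},{"x":-18,"y":97,"z":0,"ax":0,"ay":0,"az":-0.1,"jaw":0.15},{"x":-25,"y":138,"z":0,"ax":0,"ay":0,"az":-0.14,"jaw":0.15},{"x":-32,"y":175,"z":0,"ax":0,"ay":0,"az":-0.17,"jaw":0.15},{"x":-37,"y":203,"z":0,"ax":0,"ay":0,"az":-0.2,"jaw":0.15},{"x":-40,"y":219,"z":0,"ax":0,"ay":0,"az":-0.204,"jaw":0.15},{"x":-40,"y":219,"z":-10,"ax":0,"ay":0,"az":-0.204,"jaw":0.15},{"x":-40,"y":219,"z":-25,"ax":0,"ay":0,"az":-0.204,"jaw":0.15},{"x":-40,"y":219,"z":-35,"ax":0,"ay":0,"az":-0.204,"jaw":0.15}]'; python3 -c "
from h import *
st(); shot(5,(230,180,420,350),(250,130,420,280))"
```

```text
t: 6.5
eef_pos: [0.6402, 0.2271, 0.0911]
tcp_rot: [0.99, -0.141, -0.0, 0.0]
wrist_force: [0.0, -0.2, 0.1]
width: 0.848
t 6.5 pos [640.2 227.1  91.1] yaw -16.2 w 0.848 F [ 0.  -0.2  0.1] j [ 0.34  0.65  0.21  1.13 -0.    2.2 ]
```

View pics/c5.png

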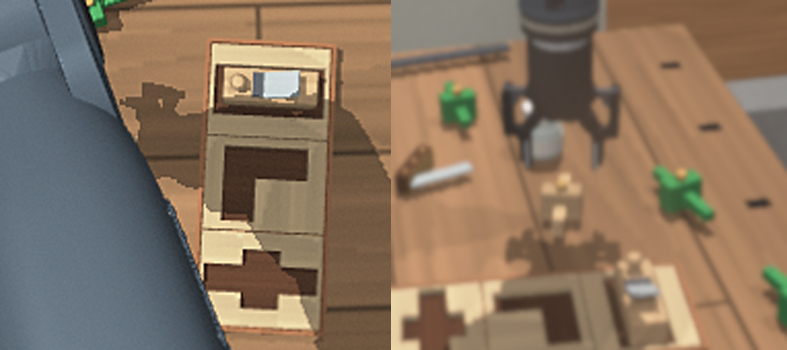

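The plane lies inside its recess. The jaws straddle the gauge head, so I'll descend and grip.

```bash
python3 -m handwheel '[{"x":0,"y":0,"z":-20,"ax":0,"ay":0,"az":0,"jaw":0.15},{"x":0,"y":0,"z":-38,"ax":0,"ay":0,"az":0,"jaw":0.15},{"x":0,"y":0,"z":-50,"ax":0,"ay":0,"az":0,"jaw":0.15},{"x":0,"y":0,"z":-57,"ax":0,"ay":0,"az":0,"jaw":0.15},{"x":0,"y":0,"z":-59,"ax":0,"ay":0,"az":0,"jaw":0.15},{"x":0,"y":0,"z":-59,"ax":0,"ay":0,"az":0,"jaw":0.15},{"x":0,"y":0,"z":-59,"ax":0,"ay":0,"az":0,"jaw":0.8},{"x":0,"y":0,"z":-59,"ax":0,"ay":0,"az":0,"jaw":0.8},{"x":0,"y":0,"z":-59,"ax":0,"ay":0,"az":0,"jaw":0.8},{"x":0,"y":0,"z":-59,"ax":0,"ay":0,"az":0,"jaw":0.8}]'
```

```text
t: 7.6
eef_pos: [0.6408, 0.2286, 0.0344]
tcp_rot: [0.99, -0.141, 0.001, -0.0]
wrist_force: [-0.8, -0.2, 6.4]
width: 0.577
```

```bash
python3 -m handwheel '[{"x":0,"y":0,"z":10,"ax":0,"ay":0,"az":0,"jaw":0.8},{"x":0,"y":0,"z":30,"ax":0,"ay":0,"az":0,"jaw":0.8},{"x":0,"y":0,"z":55,"ax":0,"ay":0,"az":0,"jaw":0.8},{"x":-15,"y":-17,"z":70,"ax":0,"ay":0,"az":0.02,"jaw":0.8},{"x":-40,"y":-45,"z":70,"ax":0,"ay":0,"az":0.05,"jaw":0.8},{"x":-70,"y":-79,"z":70,"ax":0,"ay":0,"az":0.08,"jaw":0.8},{"x":-100,"y":-112,"z":70,"ax":0,"ay":0,"az":0.12,"jaw":0.8},{"x":-130,"y":-146,"z":70,"ax":0,"ay":0,"az":0.15,"jaw":0.8},{"x":-155,"y":-174,"z":70,"ax":0,"ay":0,"az":0.18,"jaw":0.8},{"x":-170,"y":-191,"z":70,"ax":0,"ay":0,"az":0.2,"jaw":0.8}]'; python3 -c "
from h import *
st(); shot(6,(230,180,420,350),(200,130,420,300))"
```

```text
t: 8.6
eef_pos: [0.4684, 0.0358, 0.1041]
tcp_rot: [0.999, -0.041, 0.0, 0.0]
wrist_force: [1.1, -0.6, -0.9]
width: 0.574
t 8.6 pos [468.4  35.8 104.1] yaw -4.7 w 0.574 F [ 1.1 -0.6 -0.9] j [ 0.08  0.24 -0.4   0.93 -0.    1.73]
```

View pics/c6.png

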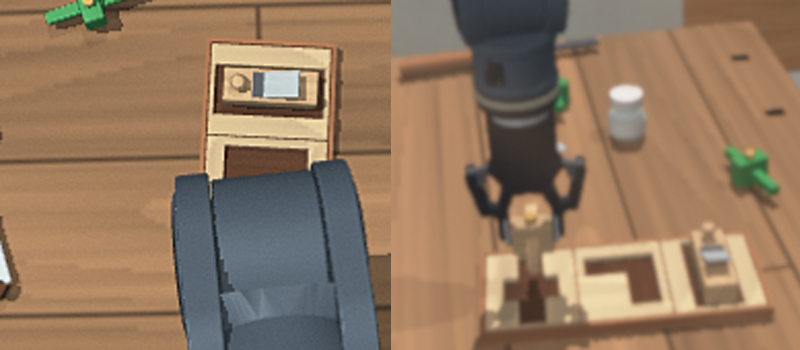

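```bash
python3 -m handwheel '[{"x":-6,"y":-6,"z":0,"ax":0,"ay":0,"az":0.004,"jaw":0.8},{"x":-10,"y":-11,"z":0,"ax":0,"ay":0,"az":0.004,"jaw":0.8},{"x":-10,"y":-11,"z":-10,"ax":0,"ay":0,"az":0.004,"jaw":0.8},{"x":-10,"y":-11,"z":-25,"ax":0,"ay":0,"az":0.004,"jaw":0.8},{"x":-10,"y":-11,"z":-38,"ax":0,"ay":0,"az":0.004,"jaw":0.8},{"x":-10,"y":-11,"z":-47,"ax":0,"ay":0,"az":0.004,"jaw":0.8},{"x":-10,"y":-11,"z":-53,"ax":0,"ay":0,"az":0.004,"jaw":0.8},{"x":-10,"y":-11,"z":-56,"ax":0,"ay":0,"az":0.004,"jaw":0.8},{"x":-10,"y":-11,"z":-58,"ax":0,"ay":0,"az":0.004,"jaw":0.8},{"x":-10,"y":-11,"z":-58,"ax":0,"ay":0,"az":0.004,"jaw":0.8}]'; python3 -c "
from h import *
st(); shot(7,(300,180,420,350),(200,170,400,330))"
```

```text
t: 9.7
eef_pos: [0.4604, 0.0265, 0.0454]
tcp_rot: [0.999, -0.039, 0.0, -0.0]
wrist_force: [0.3, 0.1, -0.7]
width: 0.574
t 9.7 pos [460.4  26.5  45.4] yaw -4.5 w 0.574 F [ 0.3  0.1 -0.7] j [ 0.06  0.29 -0.51  0.78  0.    1.71]
```

View pics/c7.png

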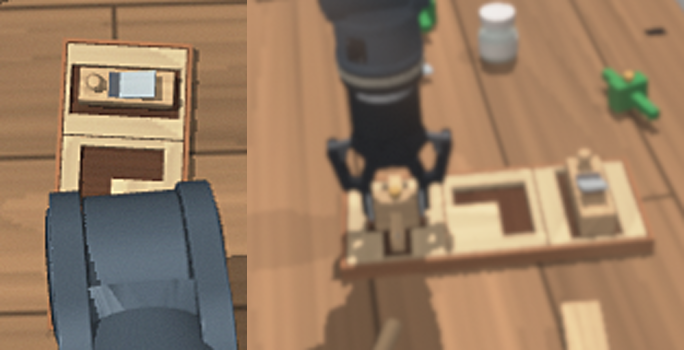

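```bash
python3 -m handwheel '[{"x":0,"y":0,"z":-1.5,"ax":0,"ay":0,"az":0,"jaw":0.8},{"x":0,"y":0,"z":-1.5,"ax":0,"ay":0,"az":0,"jaw":0.8},{"x":0,"y":0,"z":-1.5,"ax":0,"ay":0,"az":0,"jaw":0.3},{"x":0,"y":0,"z":-1.5,"ax":0,"ay":0,"az":0,"jaw":0.2},{"x":0,"y":0,"z":-1.5,"ax":0,"ay":0,"az":0,"jaw":0.2},{"x":0,"y":0,"z":-1.5,"ax":0,"ay":0,"az":0,"jaw":0.2},{"x":0,"y":0,"z":10,"ax":0,"ay":0,"az":0,"jaw":0.2},{"x":0,"y":0,"z":30,"ax":0,"ay":0,"az":0,"jaw":0.2},{"x":0,"y":0,"z":55,"ax":0,"ay":0,"az":0,"jaw":0.3},{"x":0,"y":0,"z":70,"ax":0,"ay":0,"az":0,"jaw":0.45}]'
```

```text
t: 10.8
eef_pos: [0.4608, 0.0264, 0.1177]
tcp_rot: [0.999, -0.039, 0.001, -0.0]
wrist_force: [1.4, -0.0, -0.0]
width: 0.561
```

```bash
python3 -m handwheel '[{"x":1,"y":-15,"z":0,"ax":0,"ay":0,"az":-0.02,"jaw":0.45},{"x":4,"y":-50,"z":0,"ax":0,"ay":0,"az":-0.07,"jaw":0.45},{"x":7,"y":-92,"z":0,"ax":0,"ay":0,"az":-0.13,"jaw":0.45},{"x":10,"y":-136,"z":0,"ax":0,"ay":0,"az":-0.19,"jaw":0.45},{"x":13,"y":-180,"z":0,"ax":0,"ay":0,"az":-0.26,"jaw":0.45},{"x":17,"y":-224,"z":0,"ax":0,"ay":0,"az":-0.32,"jaw":0.45},{"x":20,"y":-268,"z":0,"ax":0,"ay":0,"az":-0.38,"jaw":0.45},{"x":23,"y":-307,"z":0,"ax":0,"ay":0,"az":-0.44,"jaw":0.45},{"x":25,"y":-332,"z":0,"ax":0,"ay":0,"az":-0.483,"jaw":0.45},{"x":25,"y":-338,"z":0,"ax":0,"ay":0,"az":-0.483,"jaw":0.45}]'; python3 -c "
from h import *
st(); shot(8,(300,180,420,350),(200,250,420,450))"
```

```text
t: 11.8
eef_pos: [0.4851, -0.3142, 0.1159]
tcp_rot: [0.96, -0.279, 0.0, 0.0]
wrist_force: [-0.8, 1.4, 0.8]
width: 0.551
t 11.8 pos [ 485.1 -314.2  115.9] yaw -32.4 w 0.551 F [-0.8  1.4  0.8] j [-0.57  0.43 -0.09  1.05 -0.    1.56]
```

View pics/c8.png

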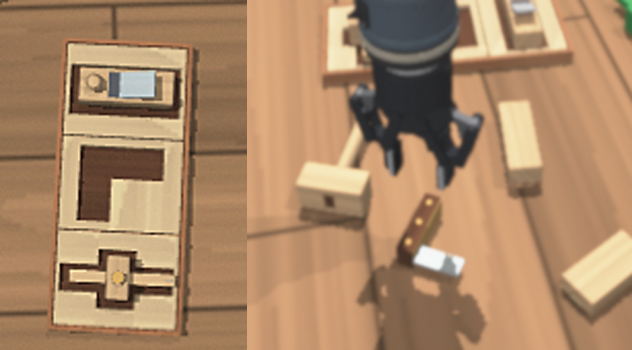

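The gauge and plane sit in their recesses in the top crop, and the jaws straddle the stock of the try square. I'll descend and grip.

```bash
python3 -m handwheel '[{"x":0,"y":1,"z":-25,"ax":0,"ay":0,"az":0,"jaw":0.45},{"x":0,"y":1,"z":-50,"ax":0,"ay":0,"az":0,"jaw":0.45},{"x":0,"y":1,"z":-67,"ax":0,"ay":0,"az":0,"jaw":0.45},{"x":0,"y":1,"z":-76,"ax":0,"ay":0,"az":0,"jaw":0.45},{"x":0,"y":1,"z":-80,"ax":0,"ay":0,"az":0,"jaw":0.45},{"x":0,"y":1,"z":-80,"ax":0,"ay":0,"az":0,"jaw":0.45},{"x":0,"y":1,"z":-80,"ax":0,"ay":0,"az":0,"jaw":0.95},{"x":0,"y":1,"z":-80,"ax":0,"ay":0,"az":0,"jaw":0.95},{"x":0,"y":1,"z":-80,"ax":0,"ay":0,"az":0,"jaw":0.95},{"x":0,"y":1,"z":-80,"ax":0,"ay":0,"az":0,"jaw":0.95}]' 60; python3 -c "
from h import *
st(); shot(9,None,(200,250,420,450))"
```

```text
t: 12.9
eef_pos: [0.4857, -0.3108, 0.0364]
tcp_rot: [0.961, -0.277, 0.001, 0.0]
wrist_force: [-1.4, 1.3, 7.8]
width: 0.22
t 12.9 pos [ 485.7 -310.8   36.4] yaw -32.2 w 0.22 F [-1.4  1.3  7.8] j [-0.57  0.5  -0.2   0.87  0.    1.56]
```

View pics/c9.png

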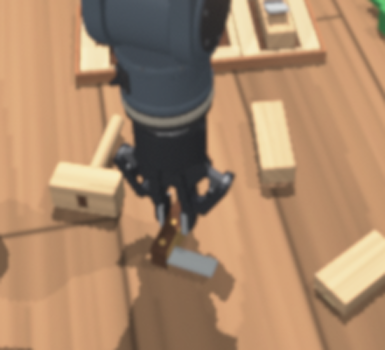

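```bash
python3 -m handwheel '[{"x":0,"y":0,"z":10,"ax":0,"ay":0,"az":0,"jaw":0.95},{"x":0,"y":0,"z":30,"ax":0,"ay":0,"az":0,"jaw":0.95},{"x":0,"y":0,"z":55,"ax":0,"ay":0,"az":0,"jaw":0.95},{"x":5,"y":10,"z":75,"ax":0,"ay":0,"az":0.06,"jaw":0.95},{"x":10,"y":28,"z":80,"ax":0,"ay":0,"az":0.16,"jaw":0.95},{"x":18,"y":50,"z":80,"ax":0,"ay":0,"az":0.29,"jaw":0.95},{"x":26,"y":75,"z":80,"ax":0,"ay":0,"az":0.42,"jaw":0.95},{"x":34,"y":98,"z":80,"ax":0,"ay":0,"az":0.55,"jaw":0.95},{"x":40,"y":117,"z":80,"ax":0,"ay":0,"az":0.66,"jaw":0.95},{"x":45,"y":130,"z":80,"ax":0,"ay":0,"az":0.75,"jaw":0.95}]'; python3 -c "
from h import *
st(); shot(10,None,(180,150,420,370))"
```

```text
t: 13.95
eef_pos: [0.5307, -0.1794, 0.1163]
tcp_rot: [0.995, 0.097, 0.0, 0.0]
wrist_force: [0.1, -0.1, -1.2]
width: 0.217
t 13.95 pos [ 530.7 -179.4  116.3] yaw 11.1 w 0.217 F [ 0.1 -0.1 -1.2] j [-0.33  0.4  -0.14  1.03  0.    1.05]
```

View pics/c10.png

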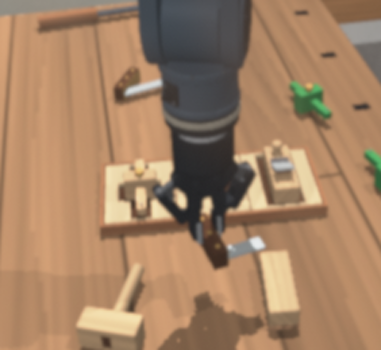

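```bash
python3 -m handwheel '[{"x":5,"y":16,"z":0,"ax":0,"ay":0,"az":0.12,"jaw":0.95},{"x":12,"y":36,"z":0,"ax":0,"ay":0,"az":0.26,"jaw":0.95},{"x":19,"y":56,"z":0,"ax":0,"ay":0,"az":0.4,"jaw":0.95},{"x":27,"y":78,"z":0,"ax":0,"ay":0,"az":0.54,"jaw":0.95},{"x":34,"y":100,"z":0,"ax":0,"ay":0,"az":0.68,"jaw":0.95},{"x":41,"y":120,"z":0,"ax":0,"ay":0,"az":0.82,"jaw":0.95},{"x":48,"y":140,"z":0,"ax":0,"ay":0,"az":0.96,"jaw":0.95},{"x":54,"y":160,"z":0,"ax":0,"ay":0,"az":1.1,"jaw":0.95},{"x":60,"y":176,"z":0,"ax":0,"ay":0,"az":1.24,"jaw":0.95},{"x":64,"y":188,"z":0,"ax":0,"ay":0,"az":1.38,"jaw":0.95}]'
python3 -m handwheel '[{"x":0,"y":0,"z":0,"ax":0,"ay":0,"az":0.14,"jaw":0.95},{"x":0,"y":0,"z":0,"ax":0,"ay":0,"az":0.28,"jaw":0.95},{"x":0,"y":0,"z":0,"ax":0,"ay":0,"az":0.42,"jaw":0.95},{"x":0,"y":0,"z":0,"ax":0,"ay":0,"az":0.56,"jaw":0.95},{"x":0,"y":0,"z":0,"ax":0,"ay":0,"az":0.7,"jaw":0.95},{"x":0,"y":0,"z":0,"ax":0,"ay":0,"az":0.84,"jaw":0.95},{"x":0,"y":0,"z":0,"ax":0,"ay":0,"az":0.98,"jaw":0.95},{"x":0,"y":0,"z":0,"ax":0,"ay":0,"az":1.12,"jaw":0.95},{"x":0,"y":0,"z":0,"ax":0,"ay":0,"az":1.26,"jaw":0.95},{"x":0,"y":0,"z":0,"ax":0,"ay":0,"az":1.38,"jaw":0.95}]'; python3 -c "
from h import *
st(); shot(11,None,(180,130,420,330))"
```

```text
t: 15.0
eef_pos: [0.5947, 0.0081, 0.1161]
tcp_rot: [0.706, 0.708, 0.0, 0.0]
wrist_force: [0.1, -0.4, -1.6]
width: 0.213
t: 16.0
eef_pos: [0.5943, 0.007, 0.1161]
tcp_rot: [0.095, 0.996, -0.0, 0.0]
wrist_force: [0.3, -0.7, -1.2]
width: 0.219
t 16.0 pos [594.3   7.  116.1] yaw 169.1 w 0.219 F [ 0.3 -0.7 -1.2] j [ 0.01  0.46 -0.04  1.07 -0.   -1.37]
```

View pics/c11.png

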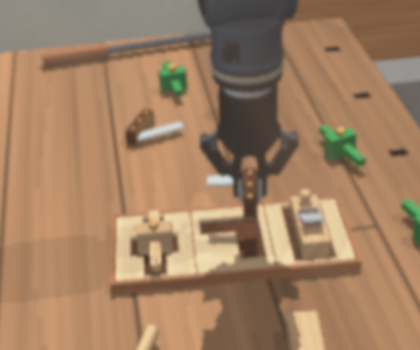

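```bash
python3 -m handwheel '[{"x":0,"y":0,"z":-10,"ax":0,"ay":0,"az":0.09,"jaw":0.95},{"x":0,"y":0,"z":-25,"ax":0,"ay":0,"az":0.112,"jaw":0.95},{"x":0,"y":0,"z":-38,"ax":0,"ay":0,"az":0.112,"jaw":0.95},{"x":0,"y":0,"z":-46,"ax":0,"ay":0,"az":0.112,"jaw":0.95},{"x":0,"y":0,"z":-51,"ax":0,"ay":0,"az":0.112,"jaw":0.95},{"x":0,"y":0,"z":-54,"ax":0,"ay":0,"az":0.112,"jaw":0.95},{"x":0,"y":0,"z":-57,"ax":0,"ay":0,"az":0.112,"jaw":0.95},{"x":0,"y":0,"z":-59,"ax":0,"ay":0,"az":0.112,"jaw":0.95},{"x":0,"y":0,"z":-60,"ax":0,"ay":0,"az":0.112,"jaw":0.95},{"x":0,"y":0,"z":-60,"ax":0,"ay":0,"az":0.112,"jaw":0.95}]'; python3 -c "
from h import *
st(); shot(12,None,(220,170,420,320))"
```

```text
t: 17.05
eef_pos: [0.5943, 0.0074, 0.0554]
tcp_rot: [0.041, 0.999, -0.0, 0.0]
wrist_force: [1.1, -0.2, -2.1]
width: 0.217
t 17.05 pos [594.3   7.4  55.4] yaw 175.3 w 0.217 F [ 1.1 -0.2 -2.1] j [ 0.01  0.51 -0.12  0.93 -0.   -1.48]
```

View pics/c12.png

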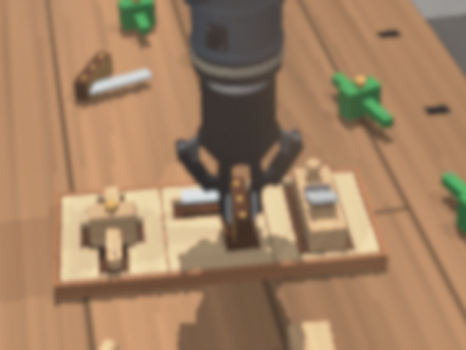

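The square is aligned over its recess. I'll lower it the last 9–10 mm, let it settle, then release and lift.

```bash
python3 -m handwheel '[{"x":0,"y":0,"z":-3,"ax":0,"ay":0,"az":0,"jaw":0.95},{"x":0,"y":0,"z":-6,"ax":0,"ay":0,"az":0,"jaw":0.95},{"x":0,"y":0,"z":-8,"ax":0,"ay":0,"az":0,"jaw":0.95},{"x":0,"y":0,"z":-9,"ax":0,"ay":0,"az":0,"jaw":0.95},{"x":0,"y":0,"z":-9,"ax":0,"ay":0,"az":0,"jaw":0.95},{"x":0,"y":0,"z":-9,"ax":0,"ay":0,"az":0,"jaw":0.95},{"x":0,"y":0,"z":-9,"ax":0,"ay":0,"az":0,"jaw":0.95},{"x":0,"y":0,"z":-9,"ax":0,"ay":0,"az":0,"jaw":0.95},{"x":0,"y":0,"z":-9,"ax":0,"ay":0,"az":0,"jaw":0.95},{"x":0,"y":0,"z":-9,"ax":0,"ay":0,"az":0,"jaw":0.95}]'
python3 -m handwheel '[{"x":0,"y":0,"z":0,"ax":0,"ay":0,"az":0,"jaw":0.65},{"x":0,"y":0,"z":0,"ax":0,"ay":0,"az":0,"jaw":0.6},{"x":0,"y":0,"z":0,"ax":0,"ay":0,"az":0,"jaw":0.55},{"x":0,"y":0,"z":0,"ax":0,"ay":0,"az":0,"jaw":0.55},{"x":0,"y":0,"z":0,"ax":0,"ay":0,"az":0,"jaw":0.55},{"x":0,"y":0,"z":10,"ax":0,"ay":0,"az":0,"jaw":0.55},{"x":0,"y":0,"z":30,"ax":0,"ay":0,"az":0,"jaw":0.55},{"x":0,"y":0,"z":60,"ax":0,"ay":0,"az":0,"jaw":0.55},{"x":0,"y":0,"z":90,"ax":0,"ay":0,"az":0,"jaw":0.55},{"x":0,"y":0,"z":110,"ax":0,"ay":0,"az":0,"jaw":0.55}]'
python3 -m handwheel '[{"x":-10,"y":10,"z":15,"ax":0,"ay":0,"az":0,"jaw":0.5},{"x":-25,"y":35,"z":30,"ax":0,"ay":0,"az":0,"jaw":0.5},{"x":-45,"y":65,"z":40,"ax":0,"ay":0,"az":0,"jaw":0.5},{"x":-65,"y":100,"z":50,"ax":0,"ay":0,"az":0,"jaw":0.5},{"x":-85,"y":135,"z":50,"ax":0,"ay":0,"az":0,"jaw":0.5},{"x":-105,"y":170,"z":50,"ax":0,"ay":0,"az":0,"jaw":0.5},{"x":-125,"y":205,"z":50,"ax":0,"ay":0,"az":0,"jaw":0.5},{"x":-145,"y":235,"z":50,"ax":0,"ay":0,"az":0,"jaw":0.5},{"x":-160,"y":255,"z":50,"ax":0,"ay":0,"az":0,"jaw":0.5},{"x":-165,"y":265,"z":50,"ax":0,"ay":0,"az":0,"jaw":0.5}]'
python3 -c "
from h import *
st(); shot(13,(300,180,420,350),(220,170,420,330))"
```

```text
t: 18.1
eef_pos: [0.5941, 0.0073, 0.0464]
tcp_rot: [0.041, 0.999, -0.0, -0.0]
wrist_force: [-3.3, -0.0, 4.1]
width: 0.221
t: 19.1
eef_pos: [0.5948, 0.0074, 0.1593]
tcp_rot: [0.041, 0.999, 0.0, 0.001]
wrist_force: [0.9, -0.2, -0.6]
width: 0.45
t: 20.1
eef_pos: [0.427, 0.274, 0.2066]
tcp_rot: [0.04, 0.999, 0.0, -0.0]
wrist_force: [0.4, -0.5, -0.3]
width: 0.499
t 20.1 pos [427.  274.  206.6] yaw 175.5 w 0.499 F [ 0.4 -0.5 -0.3] j [ 0.57  0.24 -0.12  1.21  0.   -0.92]
```

View pics/c13.png

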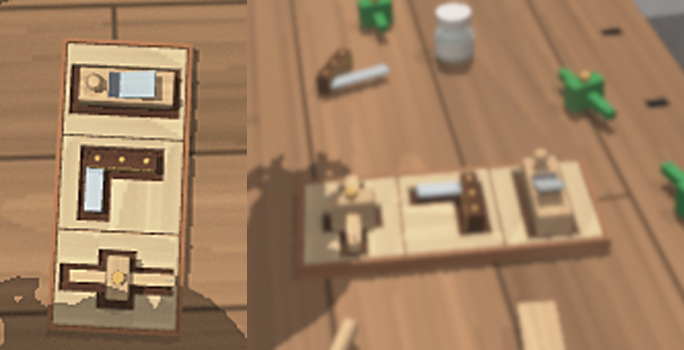

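```bash
python3 - <<'E'
from h import *
im=cv2.imread("pics/top13.png")
# displacement of the others vs. start
a=cv2.imread("pics/top0.png")
hsv=cv2.cvtColor(im,cv2.COLOR_BGR2HSV)
H,S,V=[hsv[...,i].astype(int) for i in range(3)]
for nm,m,box,zs in [("brass",(S>130)&(V>150)&(H>15),(322,200,398,345),(.038,.058)),("blade+iron",(H>80)&(H<125)&(V>120)&(S>5)&(S<80),(322,200,398,345),(.027,.05))]:
    for A,c,l in comps(m,*box,amin=3): print(nm,A,c.round(1),[(cast("top",[c],z)*1e3)[0,:2].round(1).tolist() for z in zs])
for nm,b in [("mallet",(425,316,492,362)),("sand1",(428,230,486,262)),("sand2",(510,200,552,250)),("mitre",(197,280,242,330)),("jar",(185,225,220,258))]:
    t=a[b[1]:b[3],b[0]:b[2]]; r=cv2.matchTemplate(im,t,cv2.TM_CCOEFF_NORMED); _,v,_,p=cv2.minMaxLoc(r); print(nm,round(v,3),"shift px",(p[0]-b[0],p[1]-b[1]))
E
```

```text
brass 6 [346.8 256.2] [[599.7, 44.7], [597.3, 45.1]]
brass 7 [358.7 257. ] [[597.0, 16.7], [594.6, 17.5]]
brass 6 [370.7 257.7] [[594.6, -11.4], [592.3, -10.2]]
brass 24 [357.  314.3] [[462.5, 25.0], [462.2, 25.6]]
blade+iron 208 [366.1 220.6] [[685.8, -4.3], [681.6, -3.0]]
blade+iron 162 [345.2 271.6] [[564.2, 49.6], [562.1, 49.9]]
mallet 0.982 shift px (0, 0)
sand1 0.998 shift px (0, 0)
sand2 0.998 shift px (0, 0)
mitre 0.575 shift px (-2, -6)
jar 0.999 shift px (0, 0)
```

```bash
python3 - <<'E'
from h import *
a=cv2.imread("pics/side0.png");im=cv2.imread("pics/side13.png")
b=(248,188,290,216); r=cv2.matchTemplate(im,a[b[1]:b[3],b[0]:b[2]],cv2.TM_CCOEFF_NORMED); _,v,_,p=cv2.minMaxLoc(r); print("mitre side",round(v,3),p[0]-b[0],p[1]-b[1])
if v>.8: print(bot.sign_off())
E
```

```text
mitre side 1.0 0 0
the job is handed in; nothing more can be done
None
```

The try square, marking gauge and block plane are each in their own recess in the caddy, released, with the arm clear. I handed the job in at about 20 s of the 83 s allowed; no verdict was reported.

- **Placed tools:** In the last pictures all three look flat and inside their recesses, though I did not measure their tilt. The square's middle rivet came out at (597, 17) mm, about 2 mm from where it should be. The gauge's screw was at (462, 25) mm, also within about 3 mm of its bay centre. I only checked the plane by eye: it lies inside its recess with clear margins.
- **Things to leave alone:** The mallet, both plain blocks (either could be the sanding block) and the jar matched their starting picture with no shift in the top view. The arm hid the mitre square there, so that match failed (score 0.58). In the side view the mitre square matched exactly, with no shift. I did not run a match on the green look-alikes; the arm never reached for them.
- **Other notes:** The first move call was refused because its rows left out some values, and nothing moved. Wrist force stayed below about 12 N at every reading.

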